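# Sanding drums back in the rack by size

### The job

Put the four sanding drums away on the rack in order of diameter: the smallest on the rubber pad next to the upright steel end stop, then one to a pad up to the largest on the pad at the far end. Set each one down gently, upright, centred on its pad and let go, and do not knock over a drum or the glass jar that stands among them.

Things in the scene. Friction and masses are not known exactly. Their poses are not given: they have to be found in the camera images.
- drum_30: Loose sanding drum, rust-brown grit cylinder 30 mm in diameter and 45 mm high, with a round bare-steel hub of 18 mm diameter rising 30 mm from the middle of its top (75 mm overall); 90 g or so. Starts upright on the bench. Origin: centre of the underside; z up along the hub. The smallest of four.
- drum_40: Loose sanding drum, rust-brown grit cylinder 40 mm in diameter and 45 mm high, with a round bare-steel hub of 18 mm diameter rising 30 mm from the middle of its top (75 mm overall); 120 g or so. Starts upright on the bench. Origin: centre of the underside; z up along the hub. One of four that differ only in diameter (30, 40, 50, 60 mm).
- drum_50: Loose sanding drum, rust-brown grit cylinder 50 mm in diameter and 45 mm high, with a round bare-steel hub of 18 mm diameter rising 30 mm from the middle of its top (75 mm overall); 150 g or so. Starts upright on the bench. Origin: centre of the underside; z up along the hub. One of four that differ only in diameter (30, 40, 50, 60 mm).
- drum_60: Loose sanding drum, rust-brown grit cylinder 60 mm in diameter and 45 mm high, with a round bare-steel hub of 18 mm diameter rising 30 mm from the middle of its top (75 mm overall); 190 g or so. Starts upright on the bench. Origin: centre of the underside; z up along the hub. The largest of four.
- pad_a: Black rubber disc, 64 mm in diameter and 2 mm thick, fixed on the plywood rack board (board 100 x 420 x 18 mm, fixed on the bench). Four alike (pad_a, b, c, d in that order) lie in a row along the board, 78 mm apart; the stop may be at either end of the row. Origin: centre of the disc's underside, 18 mm above the bench, so the drum stands 20 mm above the bench. Its y axis runs along the row.
- pad_b: Black rubber disc, 64 mm in diameter and 2 mm thick, fixed on the plywood rack board (board 100 x 420 x 18 mm, fixed on the bench). Four alike (pad_a, b, c, d in that order) lie in a row along the board, 78 mm apart; the stop may be at either end of the row. Origin: centre of the disc's underside, 18 mm above the bench, so the drum stands 20 mm above the bench. Its y axis runs along the row.
- pad_c: Black rubber disc, 64 mm in diameter and 2 mm thick, fixed on the plywood rack board (board 100 x 420 x 18 mm, fixed on the bench). Four alike (pad_a, b, c, d in that order) lie in a row along the board, 78 mm apart; the stop may be at either end of the row. Origin: centre of the disc's underside, 18 mm above the bench, so the drum stands 20 mm above the bench. Its y axis runs along the row.
- pad_d: Black rubber disc, 64 mm in diameter and 2 mm thick, fixed on the plywood rack board (board 100 x 420 x 18 mm, fixed on the bench). Four alike (pad_a, b, c, d in that order) lie in a row along the board, 78 mm apart; the stop may be at either end of the row. Origin: centre of the disc's underside, 18 mm above the bench, so the drum stands 20 mm above the bench. Its y axis runs along the row.
- stop: Upright steel end-stop plate, 80 mm across the board, 10 mm thick, 45 mm high, on a thin foot, fixed at one end of the rack board 68 mm from the centre of the nearest pad (the board's other end has only a 6 mm high wooden strip). Origin: centre of its underside, on the board 18 mm above the bench.
- jar: Loose amber glass jar with white lid, 54 mm in diameter, 65 mm high, 150 g, standing among the drums. Origin: centre of the underside, z up. Not to be knocked over.

How it is judged (in metres and radians):
At the end, for the whole second after the job is handed in: Counting from the pad next to the steel stop, the 30, 40, 50 and 60 mm drums stand one on each pad, each within 12 mm of its pad's centre, upright within 0.1 rad, resting on the pad (underside 15 to 25 mm above the bench), released and at rest (((horizontal distance between stop and pad_a below 0.12 m and horizontal distance between drum_30 and pad_a below 0.012 m and horizontal distance between drum_40 and pad_b below 0.012 m and horizontal distance between drum_50 and pad_c below 0.012 m and horizontal distance between drum_60 and pad_d below 0.012 m) or (horizontal distance between stop and pad_d below 0.12 m and horizontal distance between drum_30 and pad_d below 0.012 m and horizontal distance between drum_40 and pad_c below 0.012 m and horizontal distance between drum_50 and pad_b below 0.012 m and horizontal distance between drum_60 and pad_a below 0.012 m)) and angle between each of drum_30, drum_40, drum_50, drum_60's own z axis and vertical below 0.1 rad and height (world z) of drum_30 between 0.015 and 0.025 m and linear speed of each of drum_30, drum_40, drum_50, drum_60 below 0.02 m/s and angular speed of each of drum_30, drum_40, drum_50, drum_60 below 0.2 rad/s and height (world z) of drum_40 between 0.015 and 0.025 m and height (world z) of drum_50 between 0.015 and 0.025 m and height (world z) of drum_60 between 0.015 and 0.025 m); the robot touches nothing.
It fails at once if the jar or a drum is knocked over (angle between any of drum_30, drum_40, drum_50, drum_60, jar's own z axis and vertical above 0.7 rad).
It fails at once if a drum is dropped on the rack (it comes down on a pad faster than 0.5 m/s, a fall of more than about 15 to 20 mm) ((height (world z) of drum_30 below 0.03 m and linear speed of drum_30 above 0.5 m/s and horizontal distance between drum_30 and pad_a below 0.03 m) or (height (world z) of drum_30 below 0.03 m and linear speed of drum_30 above 0.5 m/s and horizontal distance between drum_30 and pad_b below 0.03 m) or (height (world z) of drum_30 below 0.03 m and linear speed of drum_30 above 0.5 m/s and horizontal distance between drum_30 and pad_c below 0.03 m) or (height (world z) of drum_30 below 0.03 m and linear speed of drum_30 above 0.5 m/s and horizontal distance between drum_30 and pad_d below 0.03 m) or (height (world z) of drum_40 below 0.03 m and linear speed of drum_40 above 0.5 m/s and horizontal distance between drum_40 and pad_a below 0.03 m) or (height (world z) of drum_40 below 0.03 m and linear speed of drum_40 above 0.5 m/s and horizontal distance between drum_40 and pad_b below 0.03 m) or (height (world z) of drum_40 below 0.03 m and linear speed of drum_40 above 0.5 m/s and horizontal distance between drum_40 and pad_c below 0.03 m) or (height (world z) of drum_40 below 0.03 m and linear speed of drum_40 above 0.5 m/s and horizontal distance between drum_40 and pad_d below 0.03 m) or (height (world z) of drum_50 below 0.03 m and linear speed of drum_50 above 0.5 m/s and horizontal distance between drum_50 and pad_a below 0.03 m) or (height (world z) of drum_50 below 0.03 m and linear speed of drum_50 above 0.5 m/s and horizontal distance between drum_50 and pad_b below 0.03 m) or (height (world z) of drum_50 below 0.03 m and linear speed of drum_50 above 0.5 m/s and horizontal distance between drum_50 and pad_c below 0.03 m) or (height (world z) of drum_50 below 0.03 m and linear speed of drum_50 above 0.5 m/s and horizontal distance between drum_50 and pad_d below 0.03 m) or (height (world z) of drum_60 below 0.03 m and linear speed of drum_60 above 0.5 m/s and horizontal distance between drum_60 and pad_a below 0.03 m) or (height (world z) of drum_60 below 0.03 m and linear speed of drum_60 above 0.5 m/s and horizontal distance between drum_60 and pad_b below 0.03 m) or (height (world z) of drum_60 below 0.03 m and linear speed of drum_60 above 0.5 m/s and horizontal distance between drum_60 and pad_c below 0.03 m) or (height (world z) of drum_60 below 0.03 m and linear speed of drum_60 above 0.5 m/s and horizontal distance between drum_60 and pad_d below 0.03 m)).
It also fails if it takes over 96 s, if anything falls off the work surface, if the arm or the gripper's body presses on something with over 40 N, if the wrist force passes 120 N, or if a joint passes its speed limit or range.

### The arm

A 6-joint arm with a two-finger parallel gripper is mounted at the origin on the work surface. World frame = base frame: x ahead of the robot, y to its left, z up, the work surface at z = 0. Lengths are in mm, angles in rad, forces in N, time in s.
With the tool pointing down it reaches from about 375 to 925 mm from the base axis. Payload 5.7 kg.
Tool frame: the origin (TCP) lies at the very end of the fingers, on their centre line; the grasp point (between the pads) lies 19 mm behind it (arm.grip_point_offset is the distance from the TCP to the grasp point, in mm); z points along the fingers, y is the line along which they close (so a half turn about z gives the same grasp; the last joint's range is limited). The gripper opens to 88 mm and grips with 3 to 60 N. Pads are 20 mm wide; open, the fingers measure 115 mm over their backs; the gripper's body (75 mm by 178 mm) begins 61 mm behind the grasp point.
Start: joints at [1.209, 0.359, 1.51, -0, 1.272, -0.115], TCP at [146.575, 581.788, 222.623] pointing down, gripper open.
Joint ranges: [-2.97, 2.97], [-1.01, 2.36], [0.21, 2.38], [-0.96, 4.11], [0.2, 2.71], [-2.98, 2.98]. Speed limits (rad/s): [2.39, 2.39, 3.14, 3.14, 3.14, 3.14].

### API

Orientations are given as a unit quaternion [x, y, z, w].
In Python, from cell import arm gives the robot as it stands.
- The arm moves only by the tool servo_tool, never from a script. Its argument "deltas" is a list of rows, each an object with "dp": the shift along the tool's x, y, z in cm, a list of three; "twist": the turn, a rotation vector about the tool's x, y, z in rad, a list of three. A call has 1 to 20 rows; each row shifts and turns the commanded pose from where the row before left it, along the tool's axes as they then stand; what a row does not reach is not made up. A row lasts 1/8 s, in which the tool goes at most 62.5 mm and 10.7 degrees, less where a joint would pass 70% of its speed; a pose out of reach is approached as far as the arm can. A call is refused whole if a number of a shift passes 6.25 or a number of a turn 0.188, either way. A call with a gripper value outside its range is refused whole. "fingers" is the opening, from -1 (shut) to 1 (fully open), set as the call begins (left out, the last holds). The fingers move at their own pace and stop on an object; the grip force is fixed at half the most. Time passes only in rows, so rows that do not move let the fingers close. It gives the time, the measured TCP pose, the force, the opening and the grip force at its end, in the units of the state.
- arm.sense(): the state, without advancing time (a new reading comes with each control period).
- arm.read_camera(name): name is "scene" or "top"; returns a dict with "image" (400x640x3 uint8, red, green, blue), "z_map" (400x640 float32, mm along the optical axis (not along the pixel's ray), 0 where there is no reading), "fx", "fy", "cx", "cy" (pixels), "k1" (the pictures are not rectified: a ray, as slopes to the right and down, at radius r is drawn at 1 + k1 r^2 times it, then the intrinsics apply), "R" (3x3) and "t" (3): a world point X has camera coordinates R X + t. Camera axes: x right, y down, z forward; pixel columns grow to the right and rows downward; lengths in mm; the calibration is good to about 2 mm. A picture is of the moment at which its call begins.
- arm.close_job(): hands the job in; it is judged then, once.
The state is a dict: "time_s": time; "qpos": joint angles; "joint_vel": joint speeds; "tau": joint torques, N m; "eef_pos": TCP position; "eef_rot": TCP orientation; "ft_force": force on the tool from outside, world axes, zero at the start; "torque": the same for the moment, N m; "finger_gap": opening from 0.0 (shut) to 1.0 (fully open); "finger_force": force on a finger pad.
Only numpy, scipy, OpenCV 4.12 (cv2) and the standard library are available. Lean on these libraries where they do the work, as an engineer would, in place of code of your own. Each camera call takes 0.05 s, during which the arm holds its last target. There are 200 camera calls.

## Working session

There is one attempt and no reset: what is moved stays moved. The work goes in short steps, Python scripts to look and compute and a tool call to move; the robot and the scene stay as the last step left them, time stands still between calls to the robot, and variables do not carry over. Pictures are saved under pics/ and viewed, at most 14 in all, crops included, and the job is handed in when it is done.

Besides the shell and the picture viewer there is one more tool, called after "Request:" as a command line: name --argument value ..., lists and objects as JSON in quotes. servo_tool: Moves the arm, as the interface text tells. Its arguments: {"type":"object","properties":{"deltas":{"type":"array"},"fingers":{"type":"number"}},"required":["deltas"]}

```bash
mkdir -p pics; cat > h.py <<'E'
import numpy as np, cv2
from cell import arm
def cam(n):
    return arm.read_camera(n)
def pts(c):
    "world points for each pixel from z_map"
    h,w=c['z_map'].shape
    K=np.array([[c['fx'],0,c['cx']],[0,c['fy'],c['cy']],[0,0,1.]])
    v,u=np.mgrid[:h,:w]
    p=np.stack([u,v],-1).reshape(-1,1,2).astype(float)
    n=cv2.undistortPoints(p,K,np.array([c['k1'],0,0,0,0.])).reshape(h,w,2)
    z=c['z_map'].astype(float)
    X=np.dstack([n[...,0]*z,n[...,1]*z,z])
    W=(X-np.array(c['t']))@np.array(c['R'])
    W[z==0]=np.nan
    return W
def save(im,f): cv2.imwrite('pics/'+f,cv2.cvtColor(im,cv2.COLOR_RGB2BGR))
E
python3 - <<'E'
from h import *
for n in('top','scene'):
    c=cam(n); save(c['image'],n+'1.png'); np.savez(n+'1.npz',**c)
    print(n,c['fx'],c['k1'],-np.array(c['R']).T@np.array(c['t']),np.array(c['R']).round(2).tolist())
s=arm.sense();print(s)
E
```

```text
top 466.34209526954925 -0.07298434456037084 [ 433.47807783   -1.65456243 1101.35844892] [[0.01, -1.0, 0.01], [-1.0, -0.01, -0.08], [0.08, -0.01, -1.0]]
scene 515.2092998294642 -0.015304625195734427 [1152.84794597 -215.81724633  888.33016213] [[0.35, 0.94, -0.01], [0.72, -0.27, -0.64], [-0.6, 0.21, -0.77]]
{'time_s': 0.1, 'qpos': array([ 1.20891525e+00,  3.59429820e-01,  1.51133362e+00, -4.76058393e-06,
        1.27252952e+00, -1.15094574e-01]), 'joint_vel': array([-0.0009774 , -0.00026102, -0.00435782, -0.00158303, -0.00087089,
       -0.00142136]), 'tau': array([ 1.20972854e-03, -5.16356885e+01, -2.71409100e+01,  6.80293213e-02,
        2.75317178e-02, -2.40541368e-05]), 'eef_pos': array([146.35052457, 581.21529544, 221.89196845]), 'eef_rot': array([ 1.23079619e-01,  9.92396435e-01, -8.26629485e-04, -1.98624808e-04]), 'ft_force': array([0.73766681, 0.23810569, 0.57413064]), 'torque': array([-0.00917069,  0.02529287, -0.0029502 ]), 'finger_force': 0.0, 'finger_gap': 0.9992406754243278}
```

View pics/top1.png

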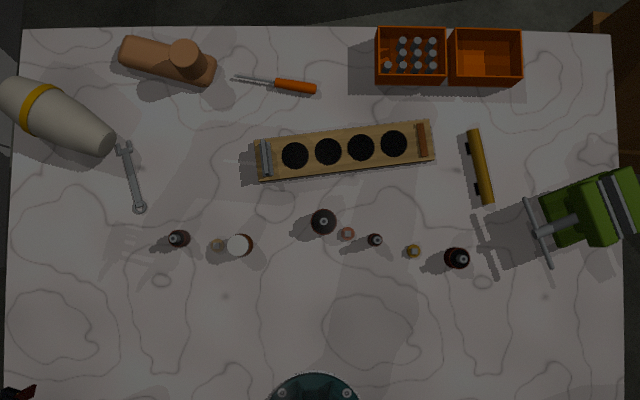

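View pics/scene1.png

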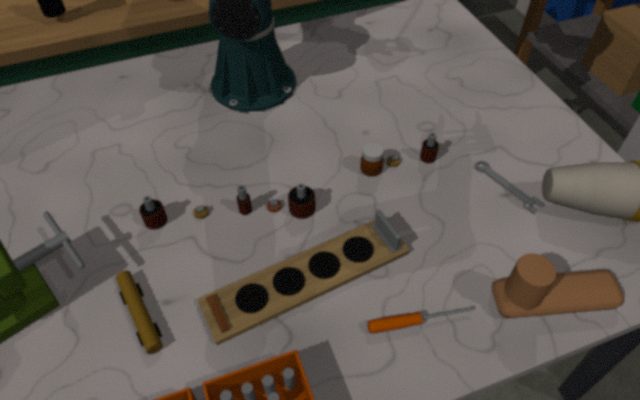

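The top view shows the stop at the left end (265,157), with pads at (295,155), (328,152), (361,147) and (394,143). The drums are at (179,238), (323,221), (376,240) and (457,258), and the jar with its white lid is at (239,245). The scene view agrees. Next I'll measure them with depth.

```bash
cat > m.py <<'E'
from h import *
def measure(tag=None):
    for n in('top','scene'):
        c=cam(n) if tag is None else dict(np.load(n+tag+'.npz'))
        W=pts(c); z=W[...,2]; x=W[...,0];y=W[...,1]
        ok=(x>300)&(x<720)&(abs(y)<420)
        m=(ok&(z>25)&(z<120)).astype(np.uint8)
        k,l,st,ce=cv2.connectedComponentsWithStats(m)
        for i in range(1,k):
            if st[i,4]<12: continue
            b=l==i; top=np.nanpercentile(z[b],90)
            t=b&(z>top-8)
            (cc,r)=cv2.minEnclosingCircle(W[b&(z<62)&(z>36)][:,:2].astype(np.float32)) if (b&(z<62)&(z>36)).any() else ((0,0),0)
            print(n,'blob px',ce[i].round(),'ztop %.0f n%d'%(top,t.sum()),'topmid',((W[t].max(0)+W[t].min(0))/2).round(1)[:2],'ring',np.round(cc,1),'d %.0f'%(2*r))
        g=cv2.cvtColor(c['image'],cv2.COLOR_RGB2GRAY)
        m=(ok&(z>8)&(z<30)&(g<45)).astype(np.uint8)
        k,l,st,ce=cv2.connectedComponentsWithStats(m)
        for i in range(1,k):
            if st[i,4]<150: continue
            b=l==i; (cc,r)=cv2.minEnclosingCircle(W[b][:,:2].astype(np.float32))
            print(n,'pad px',ce[i].round(),'z %.0f'%np.nanmedian(z[b]),np.nanmean(W[b],0).round(1),np.round(cc,1),'d %.0f'%(2*r))
        b=ok&(abs(z)<8); print(n,'bench z',np.nanmedian(z[b]).round(1))
if __name__=='__main__': measure('1')
E
python3 m.py
```

```text
top blob px [481. 166.] ztop 32 n745 topmid [ 598.7 -388.2] ring [0 0] d 0
top blob px [421. 138.] ztop 28 n46 topmid [ 664.  -246.9] ring [0 0] d 0
top blob px [265. 157.] ztop 66 n163 topmid [611.8 117.6] ring [611.7 118.9] d 80
top blob px [424. 149.] ztop 28 n26 topmid [ 636.8 -252.6] ring [0 0] d 0
top blob px [323. 222.] ztop 51 n521 topmid [465.8 -17.7] ring [465.8 -17.3] d 60
top blob px [178. 238.] ztop 76 n60 topmid [424.4 315.3] ring [425.2 314.6] d 41
top blob px [239. 245.] ztop 68 n372 topmid [410.3 173.2] ring [411.6 171.9] d 52
top blob px [375. 240.] ztop 77 n52 topmid [ 426.  -136.2] ring [ 425.5 -135.9] d 30
top blob px [458. 258.] ztop 74 n60 topmid [ 385.9 -326.3] ring [ 385.6 -325.9] d 50
top pad px [420. 139.] z 24 [ 661.7 -245.2   23.4] [ 658.8 -244.9] d 80
top pad px [393. 143.] z 21 [ 652.  -181.    20.8] [ 652.3 -181.3] d 65
top pad px [476. 167.] z 24 [ 596.3 -376.5   22.9] [ 596.9 -377.9] d 178
top pad px [360. 147.] z 21 [ 641.8 -103.5   20.9] [ 641.9 -103.3] d 67
top pad px [328. 151.] z 21 [631.3 -26.9  20.7] [631.6 -26.5] d 66
top pad px [295. 155.] z
[... 551 characters left out ...]
2.5 114.9] d 81
scene blob px [137. 310.] ztop 31 n988 topmid [ 599.5 -389.6] ring [ 677.1 -372.5] d 0
scene blob px [214. 303.] ztop 27 n18 topmid [ 637.6 -250.4] ring [0 0] d 0
scene pad px [302. 212.] z 20 [488.7 -23.5  19.3] [474.2 -19.2] d 56
scene pad px [157. 222.] z 20 [ 403.7 -323.2   19.4] [ 392.5 -324.5] d 46
scene pad px [358. 249.] z 21 [620.7  49.9  20.6] [620.4  50.3] d 64
scene pad px [324. 265.] z 20 [631.1 -27.6  20.4] [629.9 -27.7] d 63
scene pad px [288. 281.] z 20 [ 641.2 -104.7   20.3] [ 640.6 -104.6] d 64
scene pad px [147. 319.] z 22 [ 624.4 -374.5   20.8] [ 601.3 -385.4] d 176
scene pad px [251. 298.] z 20 [ 651.9 -182.1   20.3] [ 651.4 -181.7] d 64
scene bench z 0.6
```

```bash
cat > go.py <<'E'
import sys, numpy as np
from scipy.spatial.transform import Rotation as R
from cell import arm
s=arm.sense(); p=np.array(s['eef_pos']); r=R.from_quat(s['eef_rot'])
D=dict(d30=(425.8,-136),d40=(424.6,315),d50=(385.5,-326.3),d60=(466,-17.2),p1=(620.8,50.4),p2=(631.2,-27.2),p3=(641.6,-104.2),p4=(652,-181.6))
# chain of targets name:z ; prints tool-frame delta (cm) of each leg
print(s['time_s'],p.round(1),'rot',r.as_matrix().round(3).tolist(),s['finger_gap'])
for a in sys.argv[1:]:
    n,z=a.split(':'); t=np.array([*D[n],float(z)])
    print(a,(r.inv().apply(t-p)/10).round(2)); p=t
E
python3 go.py d40:200 d40:48 d40:190 p2:190 p2:72
```

```text
0.1 [146.4 581.2 221.9] rot [[-0.97, 0.244, -0.001], [0.244, 0.97, -0.002], [0.0, -0.002, -1.0]] 0.9992406754243278
d40:200 [-33.49 -19.01   2.21]
d40:48 [-0.    0.03 15.2 ]
d40:190 [  0.    -0.02 -14.2 ]
p2:190 [-28.39 -28.14   0.04]
p2:72 [-0.    0.02 11.8 ]
```

Request:
servo_tool --deltas '[{"dp": [-1.8,-1.0,0.2],"twist": [0,0,0]},{"dp": [-3.5,-2.0,0.2],"twist": [0,0,0]},{"dp": [-4.0,-2.3,0.3],"twist": [0,0,0]},{"dp": [-4.0,-2.3,0.3],"twist": [0,0,0]},{"dp": [-4.0,-2.3,0.3],"twist": [0,0,0]},{"dp": [-4.0,-2.3,0.3],"twist": [0,0,0]},{"dp": [-4.0,-2.3,0.3],"twist": [0,0,0]},{"dp": [-3.5,-2.0,0.2],"twist": [0,0,0]},{"dp": [-2.9,-1.5,0.1],"twist": [0,0,0]},{"dp": [-1.8,-1.0,0],"twist": [0,0,0]},{"dp": [0,0,0],"twist": [0,0,0]},{"dp": [0,0,0],"twist": [0,0,0]}]'

```text
time_s: 1.6
eef_pos: [424.4, 315.4, 200.5]
eef_rot: [0.123, 0.992, -0.0, -0.0]
ft_force: [0.2, 0.5, -1.0]
finger_gap: 1.0
finger_force: 0.0
```

```bash
python3 go.py d40:200 d40:50
```

```text
1.6 [424.4 315.4 200.5] rot [[-0.97, 0.245, -0.001], [0.245, 0.97, -0.0], [0.001, -0.0, -1.0]] 0.9995635055597007
d40:200 [-0.03 -0.03  0.05]
d40:50 [-1.0e-02  1.0e-02  1.5e+01]
```

Request:
servo_tool --deltas '[{"dp": [0,0,1.5],"twist": [0,0,0]},{"dp": [0,0,3],"twist": [0,0,0]},{"dp": [0,0,3],"twist": [0,0,0]},{"dp": [0,0,3],"twist": [0,0,0]},{"dp": [0,0,2.5],"twist": [0,0,0]},{"dp": [0,0,1.4],"twist": [0,0,0]},{"dp": [0,0,0.7],"twist": [0,0,0]},{"dp": [0,0,0],"twist": [0,0,0]}]'

```text
time_s: 2.6
eef_pos: [424.9, 315.9, 49.5]
eef_rot: [0.123, 0.992, -0.0, -0.0]
ft_force: [0.4, -0.4, 0.2]
finger_gap: 0.998
finger_force: 0.0
```

Request:
servo_tool --deltas '[{"dp": [0,0,0],"twist": [0,0,0]},{"dp": [0,0,0],"twist": [0,0,0]},{"dp": [0,0,0],"twist": [0,0,0]},{"dp": [0,0,0],"twist": [0,0,0]},{"dp": [0,0,0],"twist": [0,0,0]},{"dp": [0,0,0],"twist": [0,0,0]},{"dp": [0,0,0],"twist": [0,0,0]},{"dp": [0,0,0],"twist": [0,0,0]}]' --fingers -1

```text
time_s: 3.6
eef_pos: [424.9, 315.6, 49.5]
eef_rot: [0.123, 0.992, -0.0, -0.0]
ft_force: [-0.3, 0.4, -0.8]
finger_gap: 0.197
finger_force: 30.0
```

Request:
servo_tool --deltas '[{"dp": [0,0,-0.7],"twist": [0,0,0]},{"dp": [0,0,-1.5],"twist": [0,0,0]},{"dp": [0,0,-2.5],"twist": [0,0,0]},{"dp": [0,0,-3],"twist": [0,0,0]},{"dp": [0,0,-3],"twist": [0,0,0]},{"dp": [0,0,-2],"twist": [0,0,0]},{"dp": [0,0,-1],"twist": [0,0,0]},{"dp": [-0.4,-0.4,-0.3],"twist": [0,0,0]},{"dp": [-1.4,-1.4,0],"twist": [0,0,0]},{"dp": [-2.6,-2.6,0],"twist": [0,0,0]},{"dp": [-3.5,-3.5,0],"twist": [0,0,0]},{"dp": [-4,-4,0],"twist": [0,0,0]},{"dp": [-4,-4,0],"twist": [0,0,0]},{"dp": [-4,-4,0],"twist": [0,0,0]},{"dp": [-3.5,-3.5,0],"twist": [0,0,0]},{"dp": [-2.5,-2.5,0],"twist": [0,0,0]},{"dp": [-1.5,-1.5,0],"twist": [0,0,0]},{"dp": [-1,-0.7,0],"twist": [0,0,0]},{"dp": [0,0,0],"twist": [0,0,0]},{"dp": [0,0,0],"twist": [0,0,0]}]'

```text
time_s: 6.1
eef_pos: [631.0, -25.0, 189.5]
eef_rot: [0.123, 0.992, 0.0, -0.0]
ft_force: [-0.5, 0.8, -0.5]
finger_gap: 0.196
finger_force: 30.0
```

```bash
python3 go.py p2:190 p2:70; python3 - <<'E'
from h import *
c=cam('scene'); save(c['image'],'s2.png')
E
```

```text
6.1 [631.  -25.  189.5] rot [[-0.97, 0.243, -0.001], [0.243, 0.97, 0.0], [0.001, 0.0, -1.0]] 0.1961092360295114
p2:190 [-0.07 -0.21 -0.05]
p2:70 [-1.0e-02 -0.0e+00  1.2e+01]
```

View pics/s2.png

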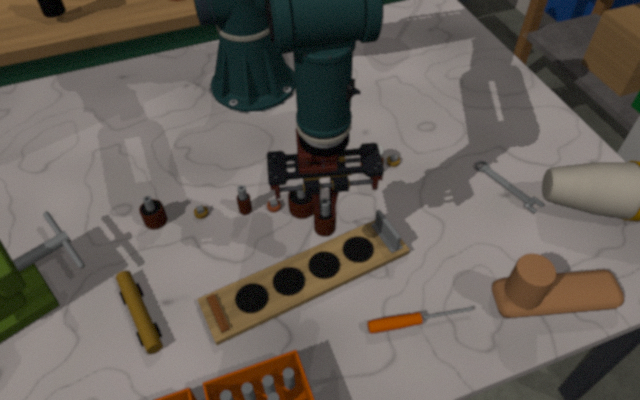

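The scene shows drum_40 hanging upright in the gripper at (325,215), above pad 2 at (324,265). I'll set it down.

Request:
servo_tool --deltas '[{"dp": [-0.1,-0.2,1],"twist": [0,0,0]},{"dp": [0,0,2],"twist": [0,0,0]},{"dp": [0,0,2.5],"twist": [0,0,0]},{"dp": [0,0,2.5],"twist": [0,0,0]},{"dp": [0,0,2],"twist": [0,0,0]},{"dp": [0,0,1],"twist": [0,0,0]},{"dp": [0,0,0.4],"twist": [0,0,0]},{"dp": [0,0,0.2],"twist": [0,0,0]},{"dp": [0,0,0.2],"twist": [0,0,0]},{"dp": [0,0,0.1],"twist": [0,0,0]},{"dp": [0,0,0],"twist": [0,0,0]},{"dp": [0,0,0],"twist": [0,0,0]}]'

```text
time_s: 7.65
eef_pos: [632.3, -28.4, 70.8]
eef_rot: [0.123, 0.992, -0.0, 0.0]
ft_force: [0.4, -1.2, -1.8]
finger_gap: 0.199
finger_force: 30.0
```

Request:
servo_tool --deltas '[{"dp": [0,0,0.1],"twist": [0,0,0]},{"dp": [0,0,0],"twist": [0,0,0]},{"dp": [0,0,0],"twist": [0,0,0]}]'

```text
time_s: 8.02
eef_pos: [632.2, -28.4, 69.6]
eef_rot: [0.123, 0.992, -0.0, -0.0]
ft_force: [0.3, 0.5, -1.7]
finger_gap: 0.199
finger_force: 30.0
```

Request:
servo_tool --deltas '[{"dp": [0,0,0],"twist": [0,0,0]},{"dp": [0,0,0],"twist": [0,0,0]},{"dp": [0,0,0],"twist": [0,0,0]},{"dp": [0,0,0],"twist": [0,0,0]},{"dp": [0,0,0],"twist": [0,0,0]},{"dp": [0,0,-1],"twist": [0,0,0]},{"dp": [0,0,-2],"twist": [0,0,0]},{"dp": [0,0,-3],"twist": [0,0,0]},{"dp": [0,0,-4],"twist": [0,0,0]},{"dp": [0,0,-2],"twist": [0,0,0]},{"dp": [0,0,0],"twist": [0,0,0]}]' --fingers 0.4

```text
time_s: 9.4
eef_pos: [633.7, -28.5, 192.2]
eef_rot: [0.123, 0.992, -0.0, 0.002]
ft_force: [-0.6, 0.0, -0.5]
finger_gap: 0.702
finger_force: 0.0
```

```bash
python3 go.py d60:180 d60:50 d60:190 p4:190 p4:70;python3 - <<'E'
from m import *
measure()
E
```

```text
9.4 [633.7 -28.5 192.2] rot [[-0.97, 0.244, 0.005], [0.244, 0.97, -0.001], [-0.005, 0.0, -1.0]] 0.7016751094137966
d60:180 [16.55 -3.    1.14]
d60:50 [ 0.06 -0.   13.  ]
d60:190 [ -0.06   0.   -14.  ]
p4:190 [-22.05 -11.4    0.1 ]
p4:70 [ 0.05 -0.   12.  ]
top blob px [419. 126.] ztop 28 n21 topmid [ 691.3 -241.7] ring [0 0] d 0
top blob px [481. 166.] ztop 32 n753 topmid [ 598.5 -387.9] ring [ 574.1 -390.7] d 0
top blob px [421. 135.] ztop 29 n35 topmid [ 670.7 -246. ] ring [0 0] d 0
top blob px [262. 143.] ztop 66 n27 topmid [639.  123.6] ring [644.9 122.8] d 12
top blob px [329. 149.] ztop 96 n52 topmid [632.2 -29. ] ring [631.9 -28.2] d 39
top blob px [423. 147.] ztop 28 n54 topmid [ 640.2 -250.4] ring [0 0] d 0
top blob px [237. 245.] ztop 68 n353 topmid [410.3 174.9] ring [411.4 172.7] d 51
top blob px [379. 240.] ztop 78 n31 topmid [ 426.  -138.6] ring [ 424.7 -138.9] d 27
top blob px [458. 258.] ztop 74 n59 topmid [ 385.1 -326.5] ring [ 386.7 -326.2] d 52
top pad px [396. 144.] z 21 [ 650.9 -188.2   20.9] [ 652.1 -181.5] d 63
top pad px [326. 154.] z 21 [623.7 -23.9  20.9] [6
[... 513 characters left out ...]
b px [151. 210.] ztop 72 n77 topmid [ 384.2 -326.6] ring [ 384.6 -326.2] d 53
scene blob px [388. 229.] ztop 64 n205 topmid [612.4 116.7] ring [613.1 117.3] d 80
scene blob px [324. 257.] ztop 95 n84 topmid [633.5 -28.3] ring [639.1 -31.1] d 37
scene blob px [137. 310.] ztop 31 n1014 topmid [ 599.7 -388.9] ring [0 0] d 0
scene pad px [157. 222.] z 19 [ 403.4 -322.1   19.1] [ 391.9 -324.5] d 46
scene pad px [357. 249.] z 21 [620.7  49.   20.6] [619.4  49.3] d 63
scene pad px [325. 269.] z 21 [640.4 -29.6  21. ] [631.6 -26.1] d 64
scene pad px [288. 281.] z 20 [ 641.2 -104.7   20.3] [ 640.7 -104.6] d 64
scene pad px [251. 298.] z 20 [ 651.8 -182.    20.4] [ 651.1 -182.2] d 63
scene bench z 0.6
```

Request:
servo_tool --deltas '[{"dp": [1.5,-0.3,0],"twist": [0,0,0]},{"dp": [3,-0.6,0.2],"twist": [0,0,0]},{"dp": [4,-0.7,0.3],"twist": [0,0,0]},{"dp": [4,-0.7,0.3],"twist": [0,0,0]},{"dp": [2.6,-0.5,0.2],"twist": [0,0,0]},{"dp": [1.4,-0.2,0.1],"twist": [0,0,0]},{"dp": [0,0,0],"twist": [0,0,0]},{"dp": [0,0,0],"twist": [0,0,0]},{"dp": [0,0,0],"twist": [0,0,0]}]'

```text
time_s: 10.62
eef_pos: [466.1, -17.3, 178.8]
eef_rot: [0.123, 0.992, -0.0, 0.0]
ft_force: [0.3, -0.3, 0.8]
finger_gap: 0.701
finger_force: 0.0
```

```bash
python3 go.py d60:180 d60:50 d60:190 p4:190 p4:70
```

```text
10.625 [466.1 -17.3 178.8] rot [[-0.97, 0.244, 0.001], [0.244, 0.97, -0.0], [-0.001, -0.0, -1.0]] 0.7013689790904347
d60:180 [ 0.01  0.01 -0.12]
d60:50 [1.0e-02 0.0e+00 1.3e+01]
d60:190 [-1.0e-02 -0.0e+00 -1.4e+01]
p4:190 [-2.205e+01 -1.140e+01  2.000e-02]
p4:70 [1.0e-02 0.0e+00 1.2e+01]
```

Request:
servo_tool --deltas '[{"dp": [0,0,1.5],"twist": [0,0,0]},{"dp": [0,0,3],"twist": [0,0,0]},{"dp": [0,0,3],"twist": [0,0,0]},{"dp": [0,0,2.5],"twist": [0,0,0]},{"dp": [0,0,1.7],"twist": [0,0,0]},{"dp": [0,0,0.8],"twist": [0,0,0]},{"dp": [0,0,0.4],"twist": [0,0,0]},{"dp": [0,0,0],"twist": [0,0,0]}]'

```text
time_s: 11.62
eef_pos: [465.3, -17.2, 49.8]
eef_rot: [0.123, 0.992, -0.0, 0.0]
ft_force: [0.3, -0.4, -0.2]
finger_gap: 0.701
finger_force: 0.0
```

Request:
servo_tool --deltas '[{"dp": [0,0,0],"twist": [0,0,0]},{"dp": [0,0,0],"twist": [0,0,0]},{"dp": [0,0,0],"twist": [0,0,0]},{"dp": [0,0,0],"twist": [0,0,0]},{"dp": [0,0,0],"twist": [0,0,0]},{"dp": [0,0,0],"twist": [0,0,0]},{"dp": [0,0,0],"twist": [0,0,0]},{"dp": [0,0,0],"twist": [0,0,0]}]' --fingers -1

```text
time_s: 12.62
eef_pos: [464.9, -17.2, 49.7]
eef_rot: [0.123, 0.992, -0.0, -0.0]
ft_force: [-0.3, -0.9, 0.1]
finger_gap: 0.199
finger_force: 30.0
```

Request:
servo_tool --deltas '[{"dp": [0,0,-0.7],"twist": [0,0,0]},{"dp": [0,0,-1.5],"twist": [0,0,0]},{"dp": [0,0,-2.5],"twist": [0,0,0]},{"dp": [0,0,-3],"twist": [0,0,0]},{"dp": [0,0,-3],"twist": [0,0,0]},{"dp": [0,0,-2],"twist": [0,0,0]},{"dp": [0,0,-1],"twist": [0,0,0]},{"dp": [-0.6,-0.3,-0.3],"twist": [0,0,0]},{"dp": [-1.6,-0.8,0],"twist": [0,0,0]},{"dp": [-2.8,-1.4,0],"twist": [0,0,0]},{"dp": [-3.6,-1.9,0],"twist": [0,0,0]},{"dp": [-3.7,-1.9,0],"twist": [0,0,0]},{"dp": [-3.6,-1.9,0],"twist": [0,0,0]},{"dp": [-3,-1.5,0],"twist": [0,0,0]},{"dp": [-1.8,-1.0,0],"twist": [0,0,0]},{"dp": [-1,-0.5,0],"twist": [0,0,0]},{"dp": [-0.4,-0.2,0],"twist": [0,0,0]},{"dp": [0,0,0],"twist": [0,0,0]},{"dp": [0,0,0],"twist": [0,0,0]}]'

```text
time_s: 15.0
eef_pos: [650.8, -181.1, 189.7]
eef_rot: [0.123, 0.992, 0.0, -0.0]
ft_force: [0.2, 0.2, -2.8]
finger_gap: 0.198
finger_force: 30.0
```

```bash
python3 go.py p4:190 p4:70
```

```text
15.0 [ 650.8 -181.1  189.7] rot [[-0.97, 0.244, -0.001], [0.244, 0.97, 0.0], [0.001, 0.0, -1.0]] 0.19765525977815437
p4:190 [-0.13 -0.02 -0.03]
p4:70 [-1.0e-02 -0.0e+00  1.2e+01]
```

Request:
servo_tool --deltas '[{"dp": [-0.1,0,1],"twist": [0,0,0]},{"dp": [0,0,2],"twist": [0,0,0]},{"dp": [0,0,2.5],"twist": [0,0,0]},{"dp": [0,0,2.5],"twist": [0,0,0]},{"dp": [0,0,2],"twist": [0,0,0]},{"dp": [0,0,1],"twist": [0,0,0]},{"dp": [0,0,0.4],"twist": [0,0,0]},{"dp": [0,0,0.2],"twist": [0,0,0]},{"dp": [0,0,0.2],"twist": [0,0,0]},{"dp": [0,0,0.2],"twist": [0,0,0]},{"dp": [0,0,0],"twist": [0,0,0]},{"dp": [0,0,0],"twist": [0,0,0]}]'

```text
time_s: 16.5
eef_pos: [652.4, -181.9, 69.9]
eef_rot: [0.123, 0.992, -0.0, 0.0]
ft_force: [0.8, -0.0, -1.6]
finger_gap: 0.198
finger_force: 30.0
```

Request:
servo_tool --deltas '[{"dp": [0,0,0],"twist": [0,0,0]},{"dp": [0,0,0],"twist": [0,0,0]},{"dp": [0,0,0],"twist": [0,0,0]},{"dp": [0,0,0],"twist": [0,0,0]},{"dp": [0,0,0],"twist": [0,0,0]},{"dp": [0,0,-1],"twist": [0,0,0]},{"dp": [0,0,-2],"twist": [0,0,0]},{"dp": [0,0,-3],"twist": [0,0,0]},{"dp": [0,0,-3],"twist": [0,0,0]},{"dp": [0,0,-2],"twist": [0,0,0]},{"dp": [0,0,0],"twist": [0,0,0]},{"dp": [0,0,0],"twist": [0,0,0]}]' --fingers 0.4

```text
time_s: 18.0
eef_pos: [652.0, -181.8, 179.7]
eef_rot: [0.123, 0.992, -0.0, -0.0]
ft_force: [0.1, -0.0, -0.1]
finger_gap: 0.7
finger_force: 0.0
```

```bash
python3 go.py d50:180 d50:50 d50:190 p3:190 p3:70
```

```text
18.0 [ 652.  -181.8  179.7] rot [[-0.97, 0.244, -0.0], [0.244, 0.97, -0.0], [0.0, -0.0, -1.0]] 0.6996078401694474
d50:180 [ 22.31 -20.52  -0.03]
d50:50 [-0.  0. 13.]
d50:190 [  0.  -0. -14.]
p3:190 [-1.941e+01  2.779e+01 -1.000e-02]
p3:70 [-0.  0. 12.]
```

Request:
servo_tool --deltas '[{"dp": [1.5,-1.4,0],"twist": [0,0,0]},{"dp": [2.8,-2.6,0],"twist": [0,0,0]},{"dp": [3.7,-3.4,0],"twist": [0,0,0]},{"dp": [4,-3.7,0],"twist": [0,0,0]},{"dp": [4,-3.7,0],"twist": [0,0,0]},{"dp": [3.3,-3.0,0],"twist": [0,0,0]},{"dp": [2,-1.8,0],"twist": [0,0,0]},{"dp": [1,-0.9,0],"twist": [0,0,0]},{"dp": [0,0,0],"twist": [0,0,0]},{"dp": [0,0,0],"twist": [0,0,0]}]'

```text
time_s: 19.25
eef_pos: [386.6, -325.9, 179.6]
eef_rot: [0.123, 0.992, 0.0, 0.0]
ft_force: [0.5, -0.7, -0.7]
finger_gap: 0.697
finger_force: 0.0
```

```bash
python3 go.py d50:180 d50:50; python3 - <<'E'
from m import *
measure()
E
```

```text
19.25 [ 386.6 -325.9  179.6] rot [[-0.97, 0.244, 0.0], [0.244, 0.97, 0.0], [-0.0, 0.0, -1.0]] 0.6974353704654805
d50:180 [ 0.09 -0.06 -0.04]
d50:50 [ 0. -0. 13.]
top blob px [422. 138.] ztop 28 n118 topmid [ 663.1 -248.4] ring [0 0] d 0
top blob px [395. 140.] ztop 75 n228 topmid [ 653.3 -179.8] ring [ 647.3 -178. ] d 57
top blob px [481. 167.] ztop 32 n742 topmid [ 599.6 -388. ] ring [0 0] d 0
top blob px [265. 157.] ztop 66 n162 topmid [611.6 117.7] ring [610.4 116.3] d 78
top blob px [329. 148.] ztop 95 n53 topmid [632.2 -29.1] ring [628.4 -26.9] d 39
top blob px [239. 245.] ztop 68 n377 topmid [410.3 173.1] ring [411.6 171.8] d 52
top blob px [375. 240.] ztop 77 n54 topmid [ 426.  -135.5] ring [ 425.7 -135.9] d 30
top blob px [449. 256.] ztop 47 n30 topmid [ 389.2 -305.9] ring [ 387.9 -307.8] d 30
top pad px [476. 168.] z 24 [ 595.5 -376.6   22.9] [ 596.8 -377. ] d 177
top pad px [361. 147.] z 21 [ 641.7 -104.7   20.8] [ 641.9 -104.5] d 65
top pad px [327. 154.] z 21 [625.  -24.6  20.8] [632.2 -26.8] d 65
top pad px [295. 155.] z 21 [621.   50.1  20.6] [621.5  50. ] d 66
top benc
[... 354 characters left out ...]
e blob px [324. 257.] ztop 94 n83 topmid [632.7 -28.6] ring [638.4 -30.9] d 37
scene blob px [137. 310.] ztop 31 n1028 topmid [ 600.  -388.4] ring [0 0] d 0
scene blob px [250. 292.] ztop 80 n131 topmid [ 653.8 -181.7] ring [ 656.5 -181.8] d 59
scene blob px [220. 315.] ztop 27 n27 topmid [ 667.3 -246.2] ring [0 0] d 0
scene blob px [222. 326.] ztop 26 n19 topmid [ 691.2 -246.9] ring [0 0] d 0
scene pad px [157. 222.] z 19 [ 403.5 -323.    19.2] [ 392.4 -324.5] d 47
scene pad px [357. 249.] z 21 [620.6  49.   20.6] [619.8  49.7] d 65
scene pad px [324. 269.] z 21 [640.4 -30.4  21.3] [631.  -26.4] d 65
scene pad px [288. 281.] z 20 [ 641.3 -105.5   20.4] [ 639.7 -105.4] d 64
scene bench z 0.6
```

Drum_60 is in place. Now the 50.

Request:
servo_tool --deltas '[{"dp": [0.1,-0.1,1.5],"twist": [0,0,0]},{"dp": [0,0,3],"twist": [0,0,0]},{"dp": [0,0,3],"twist": [0,0,0]},{"dp": [0,0,2.5],"twist": [0,0,0]},{"dp": [0,0,1.8],"twist": [0,0,0]},{"dp": [0,0,0.8],"twist": [0,0,0]},{"dp": [0,0,0.4],"twist": [0,0,0]},{"dp": [0,0,0],"twist": [0,0,0]}]'

```text
time_s: 20.35
eef_pos: [384.9, -327.0, 49.8]
eef_rot: [0.123, 0.992, -0.0, 0.0]
ft_force: [-0.4, -0.6, -0.5]
finger_gap: 0.698
finger_force: 0.0
```

Request:
servo_tool --deltas '[{"dp": [0,0,0],"twist": [0,0,0]},{"dp": [0,0,0],"twist": [0,0,0]},{"dp": [0,0,0],"twist": [0,0,0]},{"dp": [0,0,0],"twist": [0,0,0]},{"dp": [0,0,0],"twist": [0,0,0]},{"dp": [0,0,0],"twist": [0,0,0]},{"dp": [0,0,0],"twist": [0,0,0]},{"dp": [0,0,0],"twist": [0,0,0]}]' --fingers -1

```text
time_s: 21.35
eef_pos: [384.8, -327.0, 49.7]
eef_rot: [0.123, 0.992, -0.0, 0.0]
ft_force: [0.2, -0.5, 1.1]
finger_gap: 0.198
finger_force: 30.0
```

Request:
servo_tool --deltas '[{"dp": [0,0,-0.7],"twist": [0,0,0]},{"dp": [0,0,-1.5],"twist": [0,0,0]},{"dp": [0,0,-2.5],"twist": [0,0,0]},{"dp": [0,0,-3],"twist": [0,0,0]},{"dp": [0,0,-3],"twist": [0,0,0]},{"dp": [0,0,-2],"twist": [0,0,0]},{"dp": [0,0,-1],"twist": [0,0,0]},{"dp": [-0.4,0.6,-0.3],"twist": [0,0,0]},{"dp": [-1.2,1.7,0],"twist": [0,0,0]},{"dp": [-2.2,3.1,0],"twist": [0,0,0]},{"dp": [-2.8,4,0],"twist": [0,0,0]},{"dp": [-2.9,4.2,0],"twist": [0,0,0]},{"dp": [-2.9,4.2,0],"twist": [0,0,0]},{"dp": [-2.8,4,0],"twist": [0,0,0]},{"dp": [-2.2,3.1,0],"twist": [0,0,0]},{"dp": [-1.2,1.7,0],"twist": [0,0,0]},{"dp": [-0.8,1.2,0],"twist": [0,0,0]},{"dp": [0,0,0],"twist": [0,0,0]},{"dp": [0,0,0],"twist": [0,0,0]}]'

```text
time_s: 23.72
eef_pos: [639.9, -105.6, 189.6]
eef_rot: [0.123, 0.992, -0.0, -0.0]
ft_force: [0.1, 0.4, -1.2]
finger_gap: 0.199
finger_force: 30.0
```

```bash
python3 go.py p3:190 p3:70
```

```text
23.725 [ 639.9 -105.6  189.6] rot [[-0.97, 0.245, -0.001], [0.245, 0.97, -0.0], [0.001, -0.001, -1.0]] 0.19942486083395136
p3:190 [-0.13  0.18 -0.04]
p3:70 [-1.0e-02  1.0e-02  1.2e+01]
```

Request:
servo_tool --deltas '[{"dp": [-0.1,0.2,1],"twist": [0,0,0]},{"dp": [0,0,2],"twist": [0,0,0]},{"dp": [0,0,2.5],"twist": [0,0,0]},{"dp": [0,0,2.5],"twist": [0,0,0]},{"dp": [0,0,2],"twist": [0,0,0]},{"dp": [0,0,1],"twist": [0,0,0]},{"dp": [0,0,0.4],"twist": [0,0,0]},{"dp": [0,0,0.2],"twist": [0,0,0]},{"dp": [0,0,0.2],"twist": [0,0,0]},{"dp": [0,0,0.2],"twist": [0,0,0]},{"dp": [0,0,0],"twist": [0,0,0]},{"dp": [0,0,0],"twist": [0,0,0]}]'

```text
time_s: 25.22
eef_pos: [642.4, -103.1, 69.8]
eef_rot: [0.123, 0.992, -0.0, 0.0]
ft_force: [-0.0, -0.4, -2.2]
finger_gap: 0.195
finger_force: 30.0
```

Request:
servo_tool --deltas '[{"dp": [0,0,0],"twist": [0,0,0]},{"dp": [0,0,0],"twist": [0,0,0]},{"dp": [0,0,0],"twist": [0,0,0]},{"dp": [0,0,0],"twist": [0,0,0]},{"dp": [0,0,0],"twist": [0,0,0]},{"dp": [0,0,-1],"twist": [0,0,0]},{"dp": [0,0,-2],"twist": [0,0,0]},{"dp": [0,0,-3],"twist": [0,0,0]},{"dp": [0,0,-3],"twist": [0,0,0]},{"dp": [0,0,-2],"twist": [0,0,0]},{"dp": [0,0,0],"twist": [0,0,0]},{"dp": [0,0,0],"twist": [0,0,0]}]' --fingers 0.4

```text
time_s: 26.72
eef_pos: [641.8, -102.9, 179.2]
eef_rot: [0.123, 0.992, -0.0, -0.0]
ft_force: [-0.5, -0.4, -0.3]
finger_gap: 0.698
finger_force: 0.0
```

```bash
python3 go.py d30:180 d30:50 d30:190 p1:190 p1:70
```

```text
26.725 [ 641.8 -102.9  179.2] rot [[-0.97, 0.244, -0.001], [0.244, 0.97, 0.0], [0.001, -0.0, -1.0]] 0.6977953998202291
d30:180 [20.14 -8.48 -0.07]
d30:50 [-1.0e-02  0.0e+00  1.3e+01]
d30:190 [ 1.0e-02 -0.0e+00 -1.4e+01]
p1:190 [-1.436e+01  2.284e+01 -1.000e-02]
p1:70 [-1.0e-02  0.0e+00  1.2e+01]
```

Request:
servo_tool --deltas '[{"dp": [1.5,-0.6,0],"twist": [0,0,0]},{"dp": [2.8,-1.2,0],"twist": [0,0,0]},{"dp": [3.8,-1.6,0],"twist": [0,0,0]},{"dp": [4,-1.7,0],"twist": [0,0,0]},{"dp": [3.8,-1.6,0],"twist": [0,0,0]},{"dp": [2.6,-1.1,0],"twist": [0,0,0]},{"dp": [1.2,-0.5,0],"twist": [0,0,0]},{"dp": [0.4,-0.2,0],"twist": [0,0,0]},{"dp": [0,0,0],"twist": [0,0,0]},{"dp": [0,0,0],"twist": [0,0,0]}]'

```text
time_s: 27.98
eef_pos: [427.6, -136.5, 179.7]
eef_rot: [0.123, 0.992, -0.0, 0.0]
ft_force: [-0.1, 0.7, -0.3]
finger_gap: 0.703
finger_force: 0.0
```

```bash
python3 go.py d30:180 d30:50
```

```text
27.975 [ 427.6 -136.5  179.7] rot [[-0.97, 0.244, 0.001], [0.244, 0.97, -0.0], [-0.001, -0.0, -1.0]] 0.7028498409743971
d30:180 [ 0.18  0.01 -0.03]
d30:50 [1.0e-02 0.0e+00 1.3e+01]
```

Request:
servo_tool --deltas '[{"dp": [0.1,0,1.5],"twist": [0,0,0]},{"dp": [0,0,3],"twist": [0,0,0]},{"dp": [0,0,3],"twist": [0,0,0]},{"dp": [0,0,2.5],"twist": [0,0,0]},{"dp": [0,0,1.8],"twist": [0,0,0]},{"dp": [0,0,0.8],"twist": [0,0,0]},{"dp": [0,0,0.4],"twist": [0,0,0]},{"dp": [0,0,0],"twist": [0,0,0]}]'

```text
time_s: 28.98
eef_pos: [426.0, -136.3, 49.9]
eef_rot: [0.123, 0.992, -0.0, 0.0]
ft_force: [0.1, -0.8, 1.1]
finger_gap: 0.7
finger_force: 0.0
```

Request:
servo_tool --deltas '[{"dp": [0,0,0],"twist": [0,0,0]},{"dp": [0,0,0],"twist": [0,0,0]},{"dp": [0,0,0],"twist": [0,0,0]},{"dp": [0,0,0],"twist": [0,0,0]},{"dp": [0,0,0],"twist": [0,0,0]},{"dp": [0,0,0],"twist": [0,0,0]},{"dp": [0,0,0],"twist": [0,0,0]},{"dp": [0,0,0],"twist": [0,0,0]}]' --fingers -1

```text
time_s: 29.98
eef_pos: [425.6, -136.2, 49.7]
eef_rot: [0.123, 0.992, -0.0, -0.0]
ft_force: [-0.1, 0.4, 1.5]
finger_gap: 0.197
finger_force: 30.0
```

Request:
servo_tool --deltas '[{"dp": [0,0,-0.7],"twist": [0,0,0]},{"dp": [0,0,-1.5],"twist": [0,0,0]},{"dp": [0,0,-2.5],"twist": [0,0,0]},{"dp": [0,0,-3],"twist": [0,0,0]},{"dp": [0,0,-3],"twist": [0,0,0]},{"dp": [0,0,-2],"twist": [0,0,0]},{"dp": [0,0,-1],"twist": [0,0,0]},{"dp": [-0.4,0.6,-0.3],"twist": [0,0,0]},{"dp": [-1.1,1.7,0],"twist": [0,0,0]},{"dp": [-1.9,3,0],"twist": [0,0,0]},{"dp": [-2.4,3.8,0],"twist": [0,0,0]},{"dp": [-2.5,4.0,0],"twist": [0,0,0]},{"dp": [-2.4,3.8,0],"twist": [0,0,0]},{"dp": [-1.9,3,0],"twist": [0,0,0]},{"dp": [-1.2,1.9,0],"twist": [0,0,0]},{"dp": [-0.6,1,0],"twist": [0,0,0]},{"dp": [0,0,0],"twist": [0,0,0]},{"dp": [0,0,0],"twist": [0,0,0]}]'

```text
time_s: 32.22
eef_pos: [620.1, 49.3, 189.2]
eef_rot: [0.123, 0.992, -0.0, -0.001]
ft_force: [0.2, -0.4, 0.1]
finger_gap: 0.198
finger_force: 30.0
```

```bash
python3 go.py p1:190 p1:70
```

```text
32.225 [620.1  49.3 189.2] rot [[-0.97, 0.245, -0.001], [0.245, 0.97, -0.0], [0.001, -0.001, -1.0]] 0.19750187242425365
p1:190 [-0.05  0.13 -0.08]
p1:70 [-2.0e-02  1.0e-02  1.2e+01]
```

Request:
servo_tool --deltas '[{"dp": [-0.1,0.1,1],"twist": [0,0,0]},{"dp": [0,0,2],"twist": [0,0,0]},{"dp": [0,0,2.5],"twist": [0,0,0]},{"dp": [0,0,2.5],"twist": [0,0,0]},{"dp": [0,0,2],"twist": [0,0,0]},{"dp": [0,0,1],"twist": [0,0,0]},{"dp": [0,0,0.4],"twist": [0,0,0]},{"dp": [0,0,0.2],"twist": [0,0,0]},{"dp": [0,0,0.2],"twist": [0,0,0]},{"dp": [0,0,0.1],"twist": [0,0,0]},{"dp": [0,0,0],"twist": [0,0,0]},{"dp": [0,0,0],"twist": [0,0,0]}]'

```text
time_s: 33.72
eef_pos: [622.3, 50.5, 70.8]
eef_rot: [0.123, 0.992, -0.0, 0.0]
ft_force: [0.1, -0.6, -1.6]
finger_gap: 0.197
finger_force: 30.0
```

Request:
servo_tool --deltas '[{"dp": [0,0,0],"twist": [0,0,0]},{"dp": [0,0,0],"twist": [0,0,0]},{"dp": [0,0,0],"twist": [0,0,0]},{"dp": [0,0,0],"twist": [0,0,0]},{"dp": [0,0,0],"twist": [0,0,0]},{"dp": [0,0,-1],"twist": [0,0,0]},{"dp": [0,0,-2],"twist": [0,0,0]},{"dp": [0,0,-3],"twist": [0,0,0]},{"dp": [0,0,-3],"twist": [0,0,0]},{"dp": [0,0,-2],"twist": [0,0,0]},{"dp": [2,2,0],"twist": [0,0,0]},{"dp": [4,4,0],"twist": [0,0,0]},{"dp": [4,4,0],"twist": [0,0,0]},{"dp": [4,4,0],"twist": [0,0,0]},{"dp": [4,4,0],"twist": [0,0,0]},{"dp": [2,4,0],"twist": [0,0,0]},{"dp": [0,2,0],"twist": [0,0,0]},{"dp": [0,0,0],"twist": [0,0,0]},{"dp": [0,0,0],"twist": [0,0,0]}]' --fingers 0.4

```text
time_s: 36.1
eef_pos: [487.4, 330.8, 180.6]
eef_rot: [0.123, 0.992, -0.0, -0.0]
ft_force: [-0.7, -0.1, 0.6]
finger_gap: 0.698
finger_force: 0.0
```

```bash
python3 - <<'E'
from m import *
measure(); c=cam('scene'); save(c['image'],'s3.png')
E
```

```text
top blob px [395. 140.] ztop 76 n171 topmid [ 651.9 -180.8] ring [ 653.  -181.5] d 60
top blob px [420. 131.] ztop 28 n13 topmid [ 682.9 -245.1] ring [0 0] d 0
top blob px [481. 166.] ztop 32 n749 topmid [ 598.5 -386.3] ring [0 0] d 0
top blob px [361. 145.] ztop 94 n59 topmid [ 641.7 -102.5] ring [634.  -99.3] d 46
top blob px [423. 141.] ztop 28 n32 topmid [ 658.1 -249.4] ring [0 0] d 0
top blob px [265. 157.] ztop 65 n163 topmid [611.8 117.4] ring [611.6 117.2] d 80
top blob px [329. 148.] ztop 95 n54 topmid [632.6 -29. ] ring [631.9 -28.2] d 40
top blob px [294. 153.] ztop 96 n57 topmid [622.4  51.8] ring [617.8  50.3] d 28
top blob px [422. 151.] ztop 29 n15 topmid [ 634.  -247.9] ring [0 0] d 0
top blob px [239. 245.] ztop 68 n374 topmid [410.3 172.8] ring [411.2 173.2] d 52
top pad px [476. 168.] z 23 [ 595.7 -376.3   22.3] [ 597.7 -377.8] d 179
top pad px [366. 154.] z 20 [ 625.5 -116.4   20.4] [ 632.9 -116.9] d 97
top pad px [330. 155.] z 20 [622.6 -31.5  20.6] [628.7 -35.8] d 83
top pad px [295. 156.] z 21 [618.4  49.5  20.8] [621.6  50.1] d 66
top bench z 1.0
scene blob px
[... 256 characters left out ...]
. 257.] ztop 94 n85 topmid [632.8 -28.3] ring [638.4 -30.9] d 37
scene blob px [289. 273.] ztop 89 n100 topmid [ 642.6 -102.5] ring [ 643.6 -102.6] d 50
scene blob px [137. 310.] ztop 31 n1035 topmid [ 599.7 -389. ] ring [0 0] d 0
scene blob px [250. 292.] ztop 80 n135 topmid [ 653.9 -181.7] ring [ 658.2 -181.9] d 59
scene blob px [213. 297.] ztop 27 n12 topmid [ 627.6 -250. ] ring [0 0] d 0
scene blob px [221. 319.] ztop 27 n14 topmid [ 677.3 -246. ] ring [0 0] d 0
scene pad px [357. 252.] z 21 [625.9  45.3  20.9] [619.8  50.2] d 66
scene pad px [322. 268.] z 20 [637.7 -33.4  20.9] [626.  -29.5] d 72
scene pad px [282. 284.] z 20 [ 644.5 -118.3   20.6] [ 633.1 -112.7] d 85
scene bench z 0.6
```

View pics/s3.png

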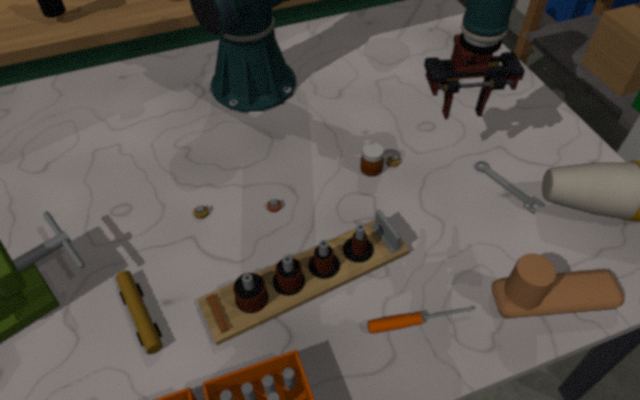

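All four drums stand upright on their pads, smallest to largest from the stop: (359,240), (324,257), (289,273), (250,292). Each is within about 2 mm of its pad centre. The jar stands untouched at (372,156) and the arm is clear.

```bash
python3 -c "
from cell import arm
print(arm.close_job())"
```

```text
the job is handed in; nothing more can be done
None
```

I put the 30, 40, 50 and 60 mm drums on the rack in order from the steel stop, each upright, released and within about 2 mm of its pad's centre; the jar was not disturbed, and I handed the job in at about 36 s (no verdict was returned).

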